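Rock the seesaw trough over and feed the caster balls down the other chute

TASK

The ball sorter on the maker bench is set to the wrong side. With closed fingertips, gently press down the raised end of the blue seesaw trough so that it rocks over its pivot and stays tipped the other way, and only then push the orange shutter tab across the feed channel so that all three red balls roll by themselves down the other chute into its tray. Do not pick up or touch the balls, and leave the jar, the green spool and the screwdriver where they are.

Things in the scene. Friction and masses are not known exactly. Their poses are not given: they have to be found in the camera images.
- sorter: Ball sorter's fixed frame on a plywood base, 300 x 280 mm. Origin on the bench straight under the seesaw's pivot; x points uphill along the feed channel, away from the robot; y along the seesaw to the robot's left. White channel, 36 mm wide, over y = 0 from x = 20 (floor z 140) to x = 190 (rim z 191 mm). Grey side chutes 78 mm wide reach out to |y| = 170, rims below z 95.
- rocker (a joint): Tilt (rad) of the blue seesaw trough, 190 x 66 mm, stops at +-0.38, pivot axis along sorter x at z = 110 mm. Positive: left (+y) end up, balls run right; negative: the reverse. Starts at either stop. A steel ballast ball in a race between the pads holds it there (under 1 N on a pad moves it); pressed well past level, the ball rolls across and it stays over. Backboard 48 mm high, |y| < 40.
- pad_left (a point): Press point on the top of the left yellow pad (72 x 44 x 6 mm, this point 20 mm from its edge nearest the robot), fixed to the trough's left end on the robot's side: x = -85, y = 73 mm from the pivot along the trough, 6 mm above its axis. Height about 143 mm raised, 116 level, 88 lowered. Free room above and below.
- pad_right (a point): The same on the right yellow press pad, at y = -73 mm.
- shutter (a joint): Slide of the orange shutter, m: about 0 to 0.005 at the start (closed: its plate blocks the feed channel and holds the balls back), 0.05 at its stop. It moves along the sorter's -y (to the right); from 0.036 on the way is free for the balls. It takes about 1 N and stays where it is left.
- tab_face (a point): Middle of the outer (+y) face of the shutter's orange push tab, an upright block 36 mm (x) x 15 mm (y) x 55 mm (z), standing to the left of the feed channel at sorter x = 55 mm; the face starts near y = 80 mm, z 158..213 mm (this point at 185.5). Push it towards -y.
- ball1_center (a point): Centre of the first red plastic ball (25 mm, 20 g), in the feed channel against the shutter.
- ball2_center (a point): Centre of the second red ball, behind the first.
- ball3_center (a point): Centre of the third red ball, behind the second.
- tray_left: Fixed grey open tray 130 x 130 x 40 mm, 5 mm walls, under the end of the left chute, about 222 mm left of the sorter's origin. Origin: centre of its underside.
- tray_right: The same tray under the right chute.
- jar: Bystander: glass jar with black lid, 54 mm across, 75 mm tall, standing; origin at the centre of its underside. Leave alone.
- spool: Bystander: green spool, 60 mm across, 38 mm tall, standing on its flange; origin at the centre of its underside. Leave alone.
- screwdriver: Bystander: screwdriver 160 mm long lying on the bench between the robot and the sorter. Leave alone.
- ball1: Red ball 1 itself (its origin turns as it rolls: use ball1_center for its place).
- ball2: Red ball 2 itself (its origin turns as it rolls: use ball2_center for its place).
- ball3: Red ball 3 itself (its origin turns as it rolls: use ball3_center for its place).

How it is judged (in metres and radians):
On the way, in this order (a step that is already met when the one before it is completed fails the run):
1. the seesaw has rocked over to its other stop while all three balls are still held in the feed channel ((value of joint rocker above 0.3 rad or value of joint rocker below -0.3 rad) and distance of pad_left from where it was at the start of the episode above 0.03 m and distance of each of ball1_center, ball2_center, ball3_center from where it was at the start of the episode below 0.025 m), for 0.2 s.
2. all three balls have run into the tray on the side the seesaw now tips to (((value of joint rocker above 0.3 rad and (horizontal distance between each of ball1_center, ball2_center, ball3_center and tray_right below 0.073 m and height (world z) of each of ball1_center, ball2_center, ball3_center below 0.035 m)) or (value of joint rocker below -0.3 rad and (horizontal distance between each of ball1_center, ball2_center, ball3_center and tray_left below 0.073 m and height (world z) of each of ball1_center, ball2_center, ball3_center below 0.035 m)))), for 0.2 s.
At the end, for the whole second after the job is handed in: The seesaw rests tipped the opposite way from its start (tilt beyond 0.3 rad), and all three balls lie in the tray on its low side (centres within 73 mm of the tray's middle and below 35 mm height), at rest (under 0.05 m/s) (distance of pad_left from where it was at the start of the episode above 0.03 m and ((value of joint rocker above 0.3 rad and (horizontal distance between each of ball1_center, ball2_center, ball3_center and tray_right below 0.073 m and height (world z) of each of ball1_center, ball2_center, ball3_center below 0.035 m)) or (value of joint rocker below -0.3 rad and (horizontal distance between each of ball1_center, ball2_center, ball3_center and tray_left below 0.073 m and height (world z) of each of ball1_center, ball2_center, ball3_center below 0.035 m))) and linear speed of each of ball1, ball2, ball3 below 0.05 m/s); the robot touches nothing.
It fails at once if a ball is touched by the robot (contact force between any of the fingers, the arm and ball1 above 0.3 N or contact force between any of the fingers, the arm and ball2 above 0.3 N or contact force between any of the fingers, the arm and ball3 above 0.3 N).
It fails at once if a ball is lifted above the feed channel (height (world z) of any of ball1_center, ball2_center, ball3_center above 0.21 m).
It fails at once if the jar, spool or screwdriver is moved by more than 20 mm or lifted (distance of any of jar, spool, screwdriver from where it was at the start of the episode above 0.02 m).
It fails at once if the sorter is pushed with more than 25 N (contact force between any of the fingers, the arm and sorter above 25 N).
It also fails if it takes over 43 s, if anything falls off the work surface, if the arm or the gripper's body presses on something with over 40 N, if the wrist force passes 120 N, or if a joint passes its speed limit or range.

ROBOT

A 6-joint arm with a two-finger parallel gripper is mounted at the origin on the work surface. World frame = base frame: x ahead of the robot, y to its left, z up, the work surface at z = 0. Lengths are in m, angles in degrees, forces in N, time in s.
With the tool pointing down it reaches from about 0.25 to 0.775 m from the base axis. Payload 8.9 kg.
Tool frame: the origin (TCP) lies midway between the tips of the shut fingers; the grasp point (between the pads) lies 19 mm behind it; z points along the fingers, y is the line along which they close (so a half turn about z gives the same grasp; the last joint's range is limited). The gripper opens to 85 mm and grips with 20 to 120 N. Pads are 22 mm wide; open, the fingers measure 114 mm over their backs; the gripper's body (76 mm by 85 mm) begins 54 mm behind the grasp point. The pads swing forward as they close: fully open they stand 13 mm farther back than shut.
Start: joints at [67.764, 16.656, -8.789, 64.555, 0, 82.019], TCP at [0.129, 0.509, 0.196] pointing down, gripper open.
Joint ranges: [-144.48, 144.48], [-52.06, 99.96], [-74.48, 78.29], [-112.23, 115.85], [-86.99, 84.42], [-180, 180]. Speed limits (degrees/s): [127.2, 127.2, 159.86, 180, 180, 180].

INTERFACE

Orientations are given as a 3x3 rotation matrix whose columns are the frame's x, y, z axes.
In Python, from bench import state, snapshot, calibration, job_done gives the robot as it stands.
- The arm moves only by the tool servo_tool, never from a script. Its argument "increments" is a list of rows, each an object with "xyz": the shift along the tool's x, y, z in units of 0.15 m (1.0 is 0.15 m), a list of three; "turn": the turn, a rotation vector about the tool's x, y, z in units of 60 degrees (1.0 is 60 degrees), a list of three; "fingers": the closure, from -1 (fully open) to 1 (shut). In form: [{"xyz": [x, y, z], "turn": [rx, ry, rz], "fingers": fingers}, ...]. A call has 1 to 20 rows; each row is the pose to reach, as a shift and turn from the pose commanded when the call began, along the tool's axes at that moment; what a row does not reach only later rows make up. A row lasts 1/8 s, in which the tool goes at most 62.5 mm and 10.7 degrees, less where a joint would pass 70% of its speed; a pose out of reach is approached as far as the arm can. A call with a number of a shift or a turn outside -1 to 1 is refused whole. A call with a gripper value outside its range is refused whole. The fingers move at their own pace and stop on an object; "grip_force" is the grip in N (left out, the last holds). Time passes only in rows, so rows that repeat a pose let the fingers close. It gives the time, the measured TCP pose, the force, the opening and the grip force at its end, in the units of the state.
- state(): the state, without advancing time (a new reading comes with each control period).
- snapshot(name): name is "side" or "top" or "wrist"; returns the picture (420x560x3 uint8, blue, green, red); there is no depth.
- calibration(name): a dict with "fx", "fy", "cx", "cy" (pixels), "rvec" (rotation vector, rad) and "tvec" (3), from world to camera coordinates, as OpenCV has them; the wrist camera has in their place "mount" (4x4, takes a point from camera to tool coordinates, whose origin is the TCP and whose axes are the flange's). Camera axes: x right, y down, z forward; pixel columns grow to the right and rows downward; lengths in m; the calibration is good to about 2 mm. A picture is of the moment at which its call begins: read the wrist's pose just before it. calibration takes no time and is no camera call.
- job_done(): hands the job in; it is judged then, once.
The state is a dict: "time_s": time; "joint_pos": joint angles; "qvel": joint speeds; "joint_efforts": joint torques, N m; "eef_pos": TCP position; "eef_rot": TCP orientation; "contact_force": force on the tool from outside, world axes, zero at the start; "moment": the same for the moment, N m; "width": opening from 0.0 (shut) to 1.0 (fully open); "grip_force": force on a finger pad.
Only numpy, scipy, OpenCV 4.12 (cv2) and the standard library are available. Lean on these libraries where they do the work, as an engineer would, in place of code of your own. Each camera call takes 0.05 s, during which the arm holds its last target. There are 200 camera calls.

## Working session

There is one attempt and no reset: what is moved stays moved. The work goes in short steps, Python scripts to look and compute and a tool call to move; the robot and the scene stay as the last step left them, time stands still between calls to the robot, and variables do not carry over. Pictures are saved under pics/ and viewed, at most 10 in all, crops included, and the job is handed in when it is done.

Besides the shell and the picture viewer there is one more tool, called after "Request:" as a command line: name --argument value ..., lists and objects as JSON in quotes. servo_tool: Moves the arm, as the interface text tells. Shifts and turns lie within -1 to 1; 1 stands for 0.15 m of shift or 60 degrees of turn. Its arguments: {"type":"object","properties":{"increments":{"type":"array","items":{"type":"object","properties":{"xyz":{"type":"array","items":{"type":"number"}},"turn":{"type":"array","items":{"type":"number"}},"fingers":{"type":"number"}}}},"grip_force":{"type":"number"}},"required":["increments"]}

```bash
mkdir -p pics; python3 - <<'E'
from bench import *
import cv2
for n in("side","top"):
    cv2.imwrite(f"pics/{n}0.png",snapshot(n)); print(n,calibration(n))
s=state();print(s["time_s"],s["eef_pos"],s["eef_rot"],s["contact_force"],s["width"])
E
```

```text
side {'fx': 508.91869764473034, 'fy': 508.91869764473034, 'cx': 276.27092903554455, 'cy': 207.5009109608479, 'rvec': array([ 2.35798597, -0.71055708,  0.27554363]), 'tvec': array([-0.46714483,  0.33457915,  0.76438526])}
top {'fx': 510.7365878207417, 'fy': 510.7365878207417, 'cx': 278.77876792786066, 'cy': 212.43954338007723, 'rvec': array([ 2.11783749, -2.17629487,  0.09334334]), 'tvec': array([0.05451539, 0.59725584, 0.95795156])}
0.1 [0.12910422 0.50843361 0.19559292] [[-9.69212700e-01  2.46224568e-01 -4.50755585e-04]
 [ 2.46224925e-01  9.69212091e-01 -1.09938960e-03]
 [ 1.66181034e-04 -1.17652962e-03 -9.99999294e-01]] [-0.65581173  0.73138889  0.18769315] 0.9988156057969354
```

View pics/side0.png

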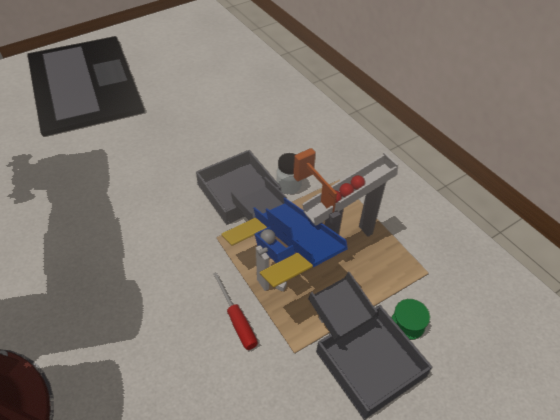

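View pics/top0.png

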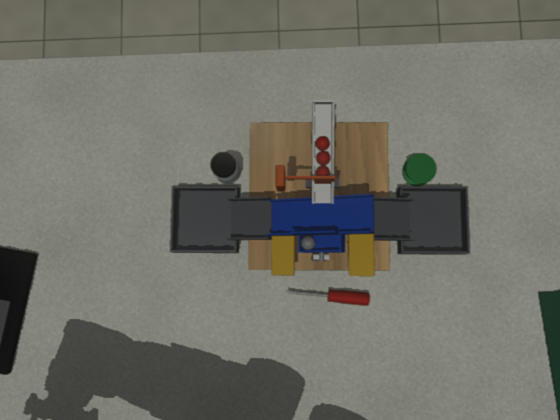

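The ballast sits left, so the left end is low and the right pad (top view about (361,255), side view (287,270)) is raised. The orange tab is at top (281,176), side (305,165), and the balls are at top about (323,143..172).

```bash
cat > h.py <<'E'
import numpy as np,cv2
from bench import *
def P(n):
    c=calibration(n);R=cv2.Rodrigues(c["rvec"])[0];K=np.array([[c["fx"],0,c["cx"]],[0,c["fy"],c["cy"]],[0,0,1]])
    return K,R,c["tvec"]
def tri(a,b):
    M=[k@np.c_[r,t] for k,r,t in(P("top"),P("side"))]
    X=cv2.triangulatePoints(M[0],M[1],np.array(a,float),np.array(b,float)).ravel();X=X[:3]/X[3]
    e=[np.round((m@np.r_[X,1])[:2]/(m@np.r_[X,1])[2]-q,1) for m,q in zip(M,(a,b))]
    return X.round(4),e
def atz(n,p,z):
    K,R,t=P(n);d=R.T@np.linalg.inv(K)@[*p,1];o=-R.T@t
    return (o+d*(z-o[2])/d[2]).round(4)
def comps(n,img,lo,hi,amin=60):
    m=cv2.inRange(cv2.cvtColor(img,cv2.COLOR_BGR2HSV),lo,hi)
    k,l,s,c=cv2.connectedComponentsWithStats(m)
    return [(s[i].tolist(),c[i].round(1).tolist()) for i in range(1,k) if s[i][4]>amin]
E
python3 - <<'E'
from h import *
for n in("top","side"):
    im=cv2.imread(f"pics/{n}0.png")
    print(n,"yellow",comps(n,im,(20,130,60),(32,255,255)));print("orange",comps(n,im,(5,150,90),(14,255,255),30));print("red",comps(n,im,(0,170,60),(4,255,255),40))
for p in((206,218.5),(433,219)):print("tray",atz("top",p,.04))
for p in((249,122),(388,122),(249,270),(390,270)):print("base",atz("top",p,.012))
print("padR",tri((361,255),(287,270)),"tab",tri((281,176),(305,165)))
c=P("top");print("cam",-c[1].T@c[2])
E
```

```text
top yellow [([348, 234, 27, 42, 1063], [361.1, 254.3]), ([271, 236, 24, 39, 898], [282.8, 254.9])]
orange [([276, 165, 8, 21, 166], [279.5, 175.1]), ([285, 176, 50, 3, 149], [309.7, 177.0])]
red [([317, 137, 12, 12, 112], [322.3, 142.7]), ([318, 152, 11, 12, 104], [323.0, 157.4]), ([318, 168, 11, 7, 58], [322.9, 171.0]), ([329, 291, 40, 14, 418], [348.7, 297.3])]
side yellow [([222, 218, 44, 27, 569], [243.0, 231.0]), ([260, 253, 52, 34, 887], [285.6, 269.4])]
orange [([295, 149, 19, 11, 107], [304.3, 154.2]), ([307, 163, 30, 44, 297], [325.8, 190.7])]
red [([342, 185, 9, 8, 42], [345.7, 188.2]), ([228, 305, 29, 44, 582], [242.1, 327.3])]
tray [0.5903 0.1798 0.04  ]
tray [ 0.5768 -0.257   0.04  ]
base [0.7885 0.0949 0.012 ]
base [ 0.7787 -0.1864  0.012 ]
base [0.4889 0.1005 0.012 ]
base [ 0.4819 -0.1754  0.012 ]
padR (array([ 0.5094, -0.104 ,  0.1413]), [array([ 0.2, -0.4]), array([-0.5,  0.1])]) tab (array([0.6402, 0.0295, 0.1869]), [array([-0.4,  0.8]), array([ 0.9, -0.1])])
cam [0.48256803 0.01032079 1.02194874]
```

Request:
servo_tool --increments '[{"xyz":[0,0,-0.4],"turn":[0,0,-0.1],"fingers":1},{"xyz":[-0.4,-0.4,-0.66],"turn":[0,0,-0.208],"fingers":1},{"xyz":[-0.845,-0.84,-0.66],"turn":[0,0,-0.208],"fingers":1},{"xyz":[-0.845,-0.84,-0.66],"turn":[0,0,-0.208],"fingers":1},{"xyz":[-0.845,-0.84,-0.66],"turn":[0,0,-0.208],"fingers":1}]'

```text
time_s: 0.72
eef_pos: [0.2227, 0.353, 0.2957]
eef_rot: [[-0.999, 0.036, 0.001], [0.036, 0.999, 0.0], [-0.001, 0.0, -1.0]]
contact_force: [-0.8, 0.6, -0.1]
width: 0.0
grip_force: 0.0
```

Request:
servo_tool --increments '[{"xyz":[-0.2,-0.33,0],"turn":[0,0,0],"fingers":1},{"xyz":[-0.42,-0.66,0],"turn":[0,0,0],"fingers":1},{"xyz":[-0.64,-1,0],"turn":[0,0,0],"fingers":1},{"xyz":[-0.64,-1,0],"turn":[0,0,0],"fingers":1}]'

```text
time_s: 1.23
eef_pos: [0.3142, 0.2001, 0.2948]
eef_rot: [[-0.999, 0.038, -0.0], [0.038, 0.999, -0.001], [0.0, -0.001, -1.0]]
contact_force: [0.0, 0.4, 0.4]
width: -0.003
grip_force: 0.0
```

Request:
servo_tool --increments '[{"xyz":[-0.2,-0.33,0],"turn":[0,0,0],"fingers":1},{"xyz":[-0.42,-0.66,0],"turn":[0,0,0],"fingers":1},{"xyz":[-0.64,-1,0],"turn":[0,0,0],"fingers":1},{"xyz":[-0.64,-1,0],"turn":[0,0,0],"fingers":1}]'

```text
time_s: 1.72
eef_pos: [0.4053, 0.048, 0.2944]
eef_rot: [[-0.999, 0.035, -0.001], [0.035, 0.999, -0.0], [0.001, -0.0, -1.0]]
contact_force: [0.6, 1.3, -0.8]
width: -0.0
grip_force: 0.0
```

Request:
servo_tool --increments '[{"xyz":[-0.2,-0.33,0],"turn":[0,0,0],"fingers":1},{"xyz":[-0.42,-0.66,0],"turn":[0,0,0],"fingers":1},{"xyz":[-0.64,-1,0],"turn":[0,0,0],"fingers":1},{"xyz":[-0.64,-1,0],"turn":[0,0,0],"fingers":1},{"xyz":[-0.64,-1,0],"turn":[0,0,0],"fingers":1}]'

```text
time_s: 2.35
eef_pos: [0.4949, -0.1012, 0.2946]
eef_rot: [[-1.0, 0.03, -0.001], [0.03, 1.0, 0.001], [0.001, 0.001, -1.0]]
contact_force: [0.2, 0.5, -0.5]
width: -0.002
grip_force: 0.0
```

Request:
servo_tool --increments '[{"xyz":[0,-0.02,0.35],"turn":[0,0,0],"fingers":1},{"xyz":[0,-0.02,0.65],"turn":[0,0,0],"fingers":1},{"xyz":[0,-0.02,0.84],"turn":[0,0,0],"fingers":1},{"xyz":[0,-0.02,0.84],"turn":[0,0,0],"fingers":1}]'

```text
time_s: 2.85
eef_pos: [0.4932, -0.1037, 0.168]
eef_rot: [[-1.0, 0.029, -0.003], [0.029, 1.0, 0.002], [0.003, 0.001, -1.0]]
contact_force: [-0.8, 0.9, -0.2]
width: -0.003
grip_force: 0.0
```

```bash
python3 - <<'E'
from h import *
im=snapshot("side");cv2.imwrite("pics/side1.png",cv2.resize(im[130:350,180:440],None,fx=2.5,fy=2.5))
print(state()["eef_pos"],state()["time_s"])
E
```

```text
[ 0.49440217 -0.1044124   0.16950349] 2.9
```

View pics/side1.png

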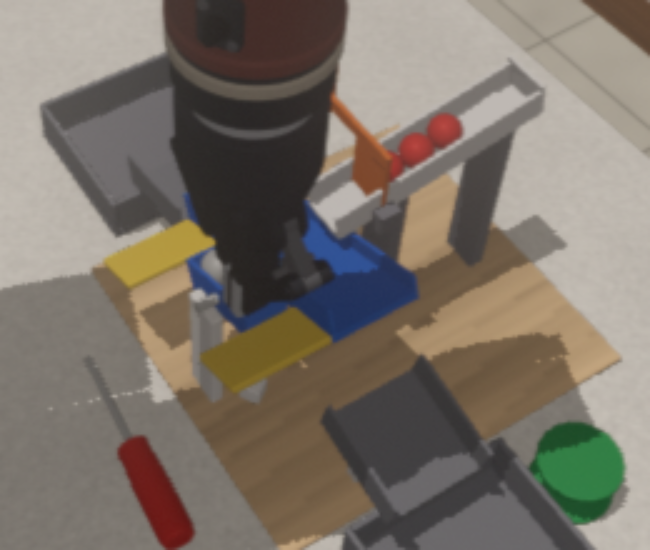

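The fingertip (crop (250,305)) is right above the right pad (crop (265,345)); nothing else is below it. Pressing slowly.

Request:
servo_tool --increments '[{"xyz":[0,0,0.08],"turn":[0,0,0],"fingers":1},{"xyz":[0,0,0.14],"turn":[0,0,0],"fingers":1},{"xyz":[0,0,0.18],"turn":[0,0,0],"fingers":1},{"xyz":[0,0,0.22],"turn":[0,0,0],"fingers":1},{"xyz":[0,0,0.26],"turn":[0,0,0],"fingers":1},{"xyz":[0,0,0.3],"turn":[0,0,0],"fingers":1},{"xyz":[0,0,0.34],"turn":[0,0,0],"fingers":1},{"xyz":[0,0,0.37],"turn":[0,0,0],"fingers":1},{"xyz":[0,0,0.4],"turn":[0,0,0],"fingers":1},{"xyz":[0,0,0.43],"turn":[0,0,0],"fingers":1},{"xyz":[0,0,0.46],"turn":[0,0,0],"fingers":1},{"xyz":[0,0,0.48],"turn":[0,0,0],"fingers":1},{"xyz":[0,0,0.48],"turn":[0,0,0],"fingers":1},{"xyz":[0,0,0.48],"turn":[0,0,0],"fingers":1},{"xyz":[0,0,0.48],"turn":[0,0,0],"fingers":1},{"xyz":[0,0,0.48],"turn":[0,0,0],"fingers":1}]'

```text
time_s: 4.9
eef_pos: [0.495, -0.1062, 0.0972]
eef_rot: [[-1.0, 0.031, 0.0], [0.031, 1.0, -0.0], [-0.0, -0.0, -1.0]]
contact_force: [0.1, 0.1, 1.0]
width: 0.002
grip_force: 0.1
```

```bash
python3 - <<'E'
from h import *
im=snapshot("side");cv2.imwrite("pics/side2.png",cv2.resize(im[130:350,180:440],None,fx=2.5,fy=2.5))
print(comps("side",im,(20,130,60),(32,255,255)))
E
```

```text
[([221, 212, 33, 29, 554], [238.7, 226.7]), ([261, 272, 52, 23, 382], [280.7, 283.2])]
```

View pics/side2.png

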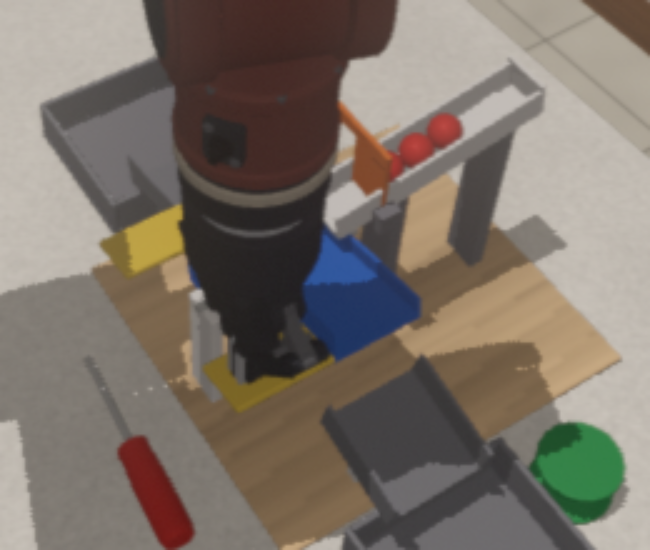

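The trough is tipping right with the left pad up (crop (145,240)); a little more press, then lift and check.

Request:
servo_tool --increments '[{"xyz":[0,0,0.03],"turn":[0,0,0],"fingers":1},{"xyz":[0,0,0.05],"turn":[0,0,0],"fingers":1},{"xyz":[0,0,0.05],"turn":[0,0,0],"fingers":1},{"xyz":[0,0,0.05],"turn":[0,0,0],"fingers":1},{"xyz":[0,0,-0.1],"turn":[0,0,0],"fingers":1},{"xyz":[0,0,-0.4],"turn":[0,0,0],"fingers":1},{"xyz":[0,0,-0.7],"turn":[0,0,0],"fingers":1},{"xyz":[0,0,-1],"turn":[0,0,0],"fingers":1},{"xyz":[0,0,-1],"turn":[0,0,0],"fingers":1},{"xyz":[0,0,-1],"turn":[0,0,0],"fingers":1}]'

```text
time_s: 6.2
eef_pos: [0.4947, -0.1061, 0.2465]
eef_rot: [[-1.0, 0.031, -0.0], [0.031, 1.0, 0.0], [0.0, 0.0, -1.0]]
contact_force: [0.3, 0.1, -1.0]
width: -0.002
grip_force: 0.0
```

```bash
python3 - <<'E'
from h import *
im=snapshot("side");cv2.imwrite("pics/side3.png",cv2.resize(im[130:350,180:440],None,fx=2.5,fy=2.5))
print(comps("side",im,(20,130,60),(32,255,255)))
E
```

```text
[([222, 218, 44, 27, 562], [243.1, 231.1]), ([260, 253, 52, 34, 875], [285.6, 269.5])]
```

View pics/side3.png

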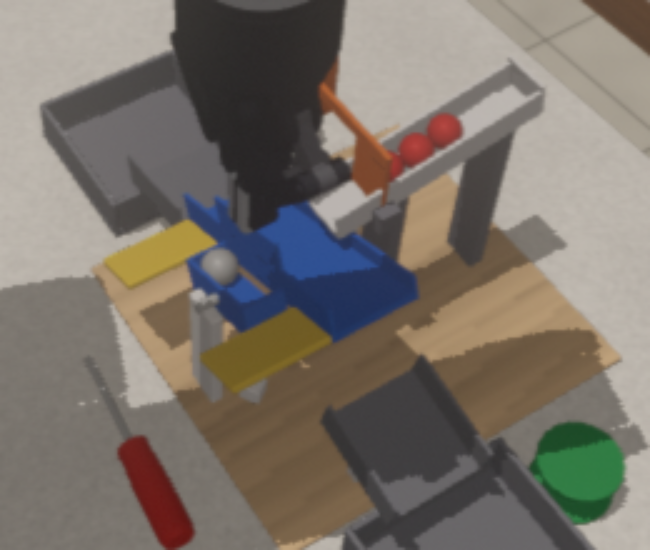

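The trough fell back to its start tilt, with the ballast still at the left (crop (220,265)). I'll compute the tilt that was reached under the press.

```bash
cat >> h.py <<'E'
O=np.array([.5835,-.0386,0]);yaw=np.deg2rad(-1.75)
X=np.array([np.cos(yaw),np.sin(yaw),0]);Y=np.array([-np.sin(yaw),np.cos(yaw),0]);Z=np.array([0,0,1.])
def W(x,y,z):return O+x*X+y*Y+z*Z
def trough(x,y,z,t):return W(x,y*np.cos(t)-z*np.sin(t),.11+y*np.sin(t)+z*np.cos(t))
def pix(n,p):
    K,R,t=P(n);q=K@(R@p+t);return (q[:2]/q[2]).round(1)
E
python3 - <<'E'
from h import *
for t in(-.38,-.1,0,.1,.2,.3,.38):
    f=lambda x,y:((pix("side",trough(x,y,.006,t))-[180,130])*2.5).round()
    print(t,"L near-left",f(-.105,.095),"R near-right",f(-.105,-.095),"R near-left",f(-.105,-.051),"R far-right",f(-.033,-.095),"padR",trough(-.085,-.073,.006,t).round(4))
E
```

```text
-0.38 L near-left [105. 258.] R near-right [237. 388.] R near-left [202. 353.] R far-right [336. 335.] padR [ 0.4965 -0.1015  0.1426]
-0.1 L near-left [ 99. 231.] R near-right [243. 420.] R near-left [206. 371.] R far-right [340. 367.] padR [ 0.4963 -0.108   0.1233]
0 L near-left [ 98. 222.] R near-right [244. 428.] R near-left [207. 376.] R far-right [340. 376.] padR [ 0.4963 -0.109   0.116 ]
0.1 L near-left [ 98. 215.] R near-right [244. 437.] R near-left [207. 381.] R far-right [339. 384.] padR [ 0.4963 -0.1092  0.1087]
0.2 L near-left [ 99. 208.] R near-right [243. 443.] R near-left [207. 385.] R far-right [338. 391.] padR [ 0.4963 -0.1087  0.1014]
0.3 L near-left [100. 203.] R near-right [241. 448.] R near-left [207. 388.] R far-right [335. 396.] padR [ 0.4964 -0.1075  0.0942]
0.38 L near-left [101. 199.] R near-right [240. 451.] R near-left [206. 390.] R far-right [332. 400.] padR [ 0.4964 -0.106   0.0885]
```

```bash
python3 - <<'E'
from h import *
for p in((.4944,-.1044,.1695),(.495,-.1062,.0972),(.4947,-.1061,.2465)):print(((pix("side",np.array(p))-[180,130])*2.5).round(), pix("side",np.array(p)).round())
s=state();print(s["width"],s["joint_pos"])
im=snapshot("wrist");cv2.imwrite("pics/w.png",im)
E
```

```text
[247. 336.] [279. 264.]
[248. 401.] [279. 290.]
[252. 260.] [281. 234.]
0.0009941885790928303 [-2.03924355e+01  1.32898655e+01 -5.77955400e+00  7.10253553e+01
 -5.10197210e-04 -1.86168204e+01]
```

View pics/w.png

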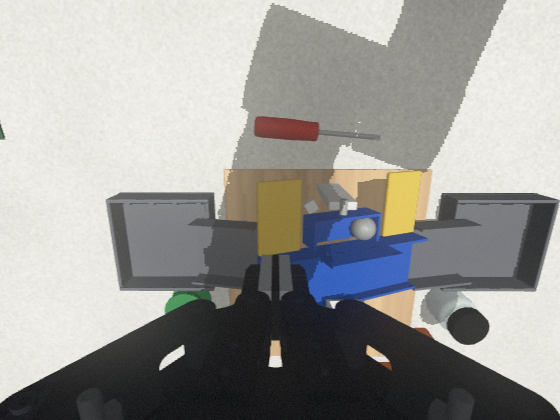

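```bash
python3 - <<'E'
from h import *
c=calibration("wrist");M=np.array(c["mount"]);s=state();R=np.array(s["eef_rot"]);t=np.array(s["eef_pos"])
def wp(pt):
    q=np.linalg.inv(M)@np.r_[pt,1];return np.round([c["fx"]*q[0]/q[2]+c["cx"],c["fy"]*q[1]/q[2]+c["cy"]],0)
for z in(0,-.015,-.03,-.045):print(z,wp([0,0,z]),wp([.011,0,z]),wp([0,.014,z]))
for d in(0,.033):
  for p in(trough(-.105,-.095,.006,-.38),trough(-.105,-.051,.006,-.38),trough(-.033,-.095,.006,-.38),W(-.15,-.14,.012)):print("d",d,wp(R.T@(p-t-[0,0,d])))
E
```

```text
0 [275. 244.] [275. 227.] [298. 244.]
-0.015 [275. 254.] [275. 236.] [300. 254.]
-0.03 [275. 266.] [275. 246.] [302. 266.]
-0.045 [275. 280.] [275. 259.] [305. 280.]
d 0 [257. 185.]
d 0 [301. 181.]
d 0 [258. 260.]
d 0 [219. 128.]
d 0.033 [258. 178.]
d 0.033 [299. 175.]
d 0.033 [259. 246.]
d 0.033 [223. 127.]
```

Wrist and side views both show the real fingertips about 33 mm short of the reported TCP, so the press stopped near tilt -0.2. I'll press again lower, with the tool tilted 15° so the body leans outward.

Request:
servo_tool --increments '[{"xyz":[0.03,0.03,0.2],"turn":[-0.12,0,0],"fingers":1},{"xyz":[0.03,0.03,0.45],"turn":[-0.25,0,0],"fingers":1},{"xyz":[0.03,0.03,0.7],"turn":[-0.25,0,0],"fingers":1},{"xyz":[0.03,0.03,0.83],"turn":[-0.25,0,0],"fingers":1},{"xyz":[0.03,0.03,0.83],"turn":[-0.25,0,0],"fingers":1}]'

```text
time_s: 6.92
eef_pos: [0.4888, -0.1007, 0.1206]
eef_rot: [[-1.0, 0.031, 0.004], [0.031, 0.965, 0.261], [0.004, 0.261, -0.965]]
contact_force: [-0.1, 0.2, 0.3]
width: -0.003
grip_force: 0.0
```

Request:
servo_tool --increments '[{"xyz":[0,-0.013,0.05],"turn":[0,0,0],"fingers":1},{"xyz":[0,-0.026,0.1],"turn":[0,0,0],"fingers":1},{"xyz":[0,-0.037,0.14],"turn":[0,0,0],"fingers":1},{"xyz":[0,-0.048,0.18],"turn":[0,0,0],"fingers":1},{"xyz":[0,-0.059,0.22],"turn":[0,0,0],"fingers":1},{"xyz":[0,-0.07,0.26],"turn":[0,0,0],"fingers":1},{"xyz":[0,-0.08,0.3],"turn":[0,0,0],"fingers":1},{"xyz":[0,-0.09,0.34],"turn":[0,0,0],"fingers":1},{"xyz":[0,-0.1,0.37],"turn":[0,0,0],"fingers":1},{"xyz":[0,-0.107,0.4],"turn":[0,0,0],"fingers":1},{"xyz":[0,-0.107,0.4],"turn":[0,0,0],"fingers":1},{"xyz":[0,-0.107,0.4],"turn":[0,0,0],"fingers":1},{"xyz":[0,-0.107,0.4],"turn":[0,0,0],"fingers":1}]'

```text
time_s: 8.55
eef_pos: [0.4907, -0.1016, 0.0607]
eef_rot: [[-1.0, 0.03, 0.008], [0.031, 0.966, 0.259], [-0.0, 0.259, -0.966]]
contact_force: [0.6, -0.3, 0.7]
width: 0.006
grip_force: 0.0
```

```bash
python3 - <<'E'
from h import *
im=snapshot("side");cv2.imwrite("pics/side4.png",cv2.resize(im[130:350,180:440],None,fx=2.5,fy=2.5))
s=state();print(s["eef_pos"],s["contact_force"])
E
```

```text
[ 0.49069903 -0.10159355  0.06066223] [-0.10226507  0.9286154  -0.38114071]
```

View pics/side4.png

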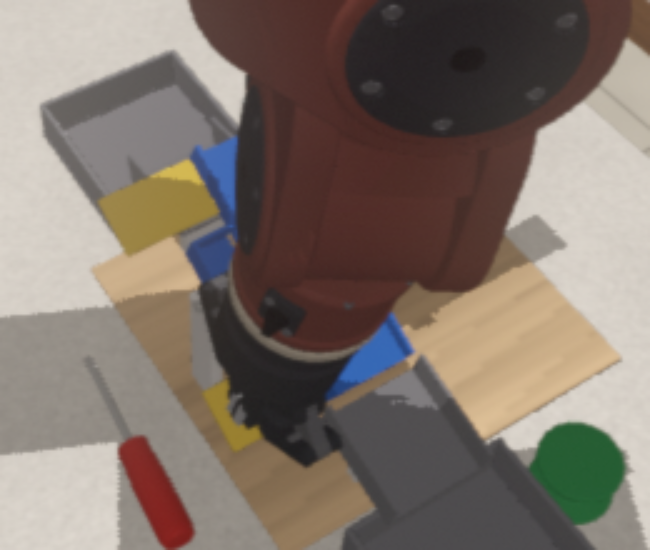

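The left pad's near corner is at crop (100,199), which matches +0.38: fully over. Lifting off.

Request:
servo_tool --increments '[{"xyz":[0,0.05,-0.2],"turn":[0,0,0],"fingers":1},{"xyz":[0,0.12,-0.45],"turn":[0,0,0],"fingers":1},{"xyz":[0,0.19,-0.7],"turn":[0.12,0,0],"fingers":1},{"xyz":[0,0.26,-0.97],"turn":[0.25,0,0],"fingers":1},{"xyz":[0,0.26,-0.97],"turn":[0.25,0,0],"fingers":1},{"xyz":[0,0.26,-0.97],"turn":[0.25,0,0],"fingers":1}]'

```text
time_s: 9.35
eef_pos: [0.4904, -0.1012, 0.2108]
eef_rot: [[-1.0, 0.03, -0.0], [0.03, 1.0, 0.001], [0.0, 0.001, -1.0]]
contact_force: [-0.2, -0.2, -0.0]
width: 0.001
grip_force: 0.0
```

Request:
servo_tool --increments '[{"xyz":[0,0,-0.3],"turn":[0,0,0],"fingers":1},{"xyz":[0,0,-0.6],"turn":[0,0,0],"fingers":1},{"xyz":[0,0,-0.6],"turn":[0,0,0],"fingers":1}]'

```text
time_s: 9.72
eef_pos: [0.4916, -0.1027, 0.3026]
eef_rot: [[-0.999, 0.032, 0.002], [0.032, 0.999, 0.0], [-0.002, 0.0, -1.0]]
contact_force: [0.7, -0.3, -2.2]
width: -0.001
grip_force: 0.0
```

```bash
python3 - <<'E'
from h import *
im=snapshot("side");cv2.imwrite("pics/side5.png",cv2.resize(im[130:350,180:440],None,fx=2.5,fy=2.5))
f=lambda p:((pix("side",p)-[180,130])*2.5).round()
print("face corners pred",[f(W(.055+a,.08,z)) for a in(-.018,.018) for z in(.158,.213)])
E
```

```text
face corners pred [array([283., 117.]), array([287.,  60.]), array([326.,  98.]), array([331.,  41.])]
```

View pics/side5.png

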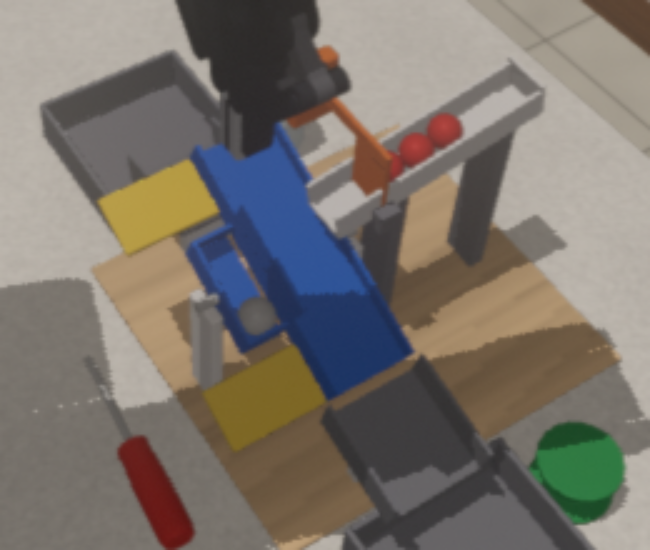

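The seesaw stays tipped right, with the ballast at crop (257,315) and all three balls still held. Now to the left side of the tab, tool tilted so its body leans away.

Request:
servo_tool --increments '[{"xyz":[-0.3,0.3,0],"turn":[0,0,0],"fingers":1},{"xyz":[-0.6,0.6,0],"turn":[0.15,0,0],"fingers":1},{"xyz":[-0.96,1,0],"turn":[0.333,0,0],"fingers":1},{"xyz":[-0.96,1,0],"turn":[0.333,0,0],"fingers":1},{"xyz":[-0.96,1,0],"turn":[0.333,0,0],"fingers":1},{"xyz":[-0.96,1,0],"turn":[0.333,0,0],"fingers":1}]'

```text
time_s: 10.52
eef_pos: [0.6385, 0.0424, 0.2999]
eef_rot: [[-0.999, 0.03, -0.013], [0.033, 0.939, -0.342], [0.002, -0.342, -0.94]]
contact_force: [-0.5, -0.5, 0.2]
width: 0.005
grip_force: 0.0
```

Request:
servo_tool --increments '[{"xyz":[0,0.2,-0.07],"turn":[0,0,0],"fingers":1},{"xyz":[0,0.2,-0.07],"turn":[0,0,0],"fingers":1},{"xyz":[0,0.3,0.2],"turn":[0,0,0],"fingers":1},{"xyz":[0,0.42,0.54],"turn":[0,0,0],"fingers":1},{"xyz":[0,0.54,0.87],"turn":[0,0,0],"fingers":1},{"xyz":[0,0.54,0.87],"turn":[0,0,0],"fingers":1},{"xyz":[0,0.54,0.87],"turn":[0,0,0],"fingers":1}]'

```text
time_s: 11.4
eef_pos: [0.6411, 0.0743, 0.1535]
eef_rot: [[-0.999, 0.031, -0.009], [0.032, 0.939, -0.341], [-0.003, -0.341, -0.94]]
contact_force: [0.3, -0.2, 0.9]
width: 0.006
grip_force: 0.0
```

```bash
python3 - <<'E'
from h import *
a=snapshot("side")[100:310,180:440];b=snapshot("wrist")
cv2.imwrite("pics/c6.png",np.hstack([cv2.resize(a,(400,323)),cv2.resize(b,(400,300))[:,:].copy() if 0 else cv2.resize(b,(400,323))]))
E
```

```text
(no output)
```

View pics/c6.png

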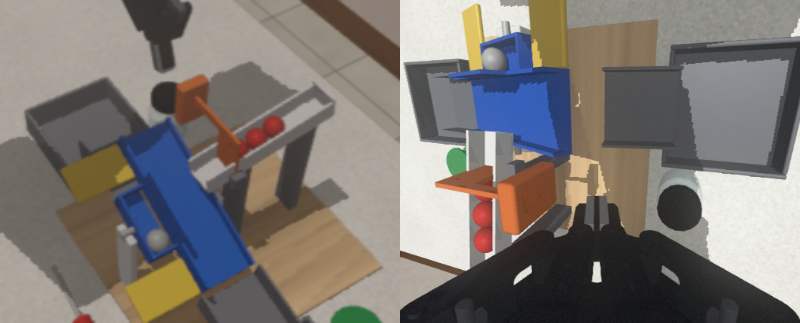

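Wrist view: fingertips (597,200) stand beside the tab (530,200) with clear space between. Pushing towards -y.

Request:
servo_tool --increments '[{"xyz":[0,-0.08,0.029],"turn":[0,0,0],"fingers":1},{"xyz":[0,-0.13,0.047],"turn":[0,0,0],"fingers":1},{"xyz":[0,-0.17,0.062],"turn":[0,0,0],"fingers":1},{"xyz":[0,-0.21,0.077],"turn":[0,0,0],"fingers":1},{"xyz":[0,-0.25,0.091],"turn":[0,0,0],"fingers":1},{"xyz":[0,-0.29,0.106],"turn":[0,0,0],"fingers":1},{"xyz":[0,-0.33,0.12],"turn":[0,0,0],"fingers":1},{"xyz":[0,-0.37,0.135],"turn":[0,0,0],"fingers":1},{"xyz":[0,-0.41,0.149],"turn":[0,0,0],"fingers":1},{"xyz":[0,-0.44,0.16],"turn":[0,0,0],"fingers":1},{"xyz":[0,-0.44,0.16],"turn":[0,0,0],"fingers":1}]'

```text
time_s: 12.88
eef_pos: [0.6379, 0.0047, 0.1509]
eef_rot: [[-1.0, 0.03, -0.011], [0.032, 0.939, -0.342], [-0.0, -0.342, -0.94]]
contact_force: [0.0, -0.4, 0.3]
width: -0.001
grip_force: 0.0
```

```bash
python3 - <<'E'
from h import *
a=snapshot("side")[100:310,180:440];b=snapshot("wrist")
cv2.imwrite("pics/c7.png",np.hstack([cv2.resize(a,(400,323)),cv2.resize(b,(400,323))]))
print(state()["contact_force"])
E
```

```text
[-0.19039637  0.03214613 -0.92201345]
```

View pics/c7.png

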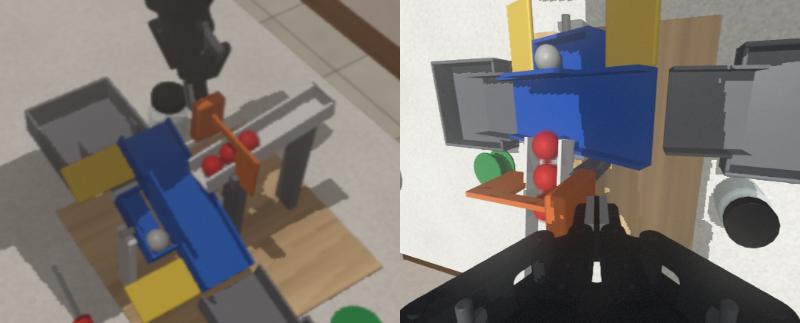

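The shutter is open and the balls are rolling (wrist view (545,145), (545,178)). Backing away.

Request:
servo_tool --increments '[{"xyz":[0,0,0],"turn":[0,0,0],"fingers":1},{"xyz":[0,0,0],"turn":[0,0,0],"fingers":1},{"xyz":[0,0,0],"turn":[0,0,0],"fingers":1},{"xyz":[0,0,0],"turn":[0,0,0],"fingers":1},{"xyz":[0,0,0],"turn":[0,0,0],"fingers":1},{"xyz":[0,0,0],"turn":[0,0,0],"fingers":1},{"xyz":[0,0.1,-0.036],"turn":[0,0,0],"fingers":1},{"xyz":[0,0.3,-0.11],"turn":[0,0,0],"fingers":1},{"xyz":[0,0.5,-0.18],"turn":[0,0,0],"fingers":1},{"xyz":[0,0.5,-0.5],"turn":[0,0,0],"fingers":1},{"xyz":[0,0.5,-0.9],"turn":[0,0,0],"fingers":1},{"xyz":[0,0.5,-0.9],"turn":[0,0,0],"fingers":1},{"xyz":[0,0.5,-0.9],"turn":[0,0,0],"fingers":1},{"xyz":[0,0.5,-0.9],"turn":[0,0,0],"fingers":1},{"xyz":[0,0.5,-0.9],"turn":[0,0,0],"fingers":1},{"xyz":[0,0.5,-0.9],"turn":[0,0,0],"fingers":1}]'

```text
time_s: 14.98
eef_pos: [0.6413, 0.1215, 0.2516]
eef_rot: [[-1.0, 0.029, -0.012], [0.031, 0.939, -0.342], [0.001, -0.342, -0.94]]
contact_force: [0.1, -0.2, -0.1]
width: -0.001
grip_force: 0.0
```

```bash
python3 - <<'E'
from h import *
tr=W(0,-.222,0);print("tray",tr)
for k in range(2):
    for n in("top","side"):
        for s,c in comps(n,snapshot(n),(0,170,60),(5,255,255),25):print(n,s,c,atz(n,c,.018))
    for i in range(4):snapshot("top")
print("left pad",comps("side",snapshot("side"),(20,130,60),(32,255,255)),state()["eef_pos"],state()["time_s"])
E
```

```text
tray [ 0.57672045 -0.26049646  0.        ]
top [449, 191, 12, 11, 98] [454.5, 196.4] [ 0.6223 -0.3075  0.018 ]
top [437, 227, 12, 11, 98] [442.6, 232.4] [ 0.5521 -0.28    0.018 ]
top [451, 226, 12, 11, 98] [456.7, 230.6] [ 0.5548 -0.3074  0.018 ]
top [329, 291, 40, 14, 404] [348.5, 297.4] [ 0.4313 -0.0919  0.018 ]
side [228, 305, 29, 44, 582] [242.0, 327.3] [ 0.4302 -0.0929  0.018 ]
side [406, 360, 15, 16, 177] [412.7, 367.5] [ 0.6221 -0.304   0.018 ]
side [361, 370, 15, 16, 184] [368.2, 377.6] [ 0.5516 -0.2771  0.018 ]
side [374, 383, 15, 16, 174] [380.5, 390.0] [ 0.5547 -0.3028  0.018 ]
top [449, 191, 12, 11, 99] [454.5, 196.4] [ 0.6223 -0.3075  0.018 ]
top [437, 227, 12, 11, 96] [442.6, 232.4] [ 0.5521 -0.28    0.018 ]
top [451, 226, 12, 11, 98] [456.8, 230.6] [ 0.5548 -0.3076  0.018 ]
top [329, 291, 40, 14, 405] [348.5, 297.3] [ 0.4315 -0.0919  0.018 ]
side [228, 305, 29, 44, 584] [242.0, 327.3] [ 0.4302 -0.0929  0.018 ]
side [406, 360, 15, 16, 176] [412.8, 367.5] [ 0.6223 -0.3041  0.018 ]
side [361, 370, 15, 16, 185] [368.2, 377.7] [ 0.5515 -0.2772  0.018 ]
side [374, 383, 15, 16, 171] [380.5, 390.0] [ 0.5547 -0.3028  0.018 ]
left pad [([220, 194, 47, 38, 1009], [242.9, 212.5]), ([261, 268, 49, 43, 1178], [285.1, 288.7])] [0.64154494 0.1218342  0.25206034] 15.625
```

```bash
python3 -c "from bench import *;print(job_done())"
```

```text
the job is handed in; nothing more can be done
None
```

Job handed in: the seesaw is tipped to the right and all three red balls lie at rest in the right tray, after a first press that stopped short and had to be repeated; the robot never touched the balls, and I saw no sign that the jar, spool or screwdriver moved.

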